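# Weed out the hinged case with the stiff hinge

## Robot

A 6-joint arm with a two-finger parallel gripper is mounted at the origin on the work surface. World frame = base frame: x ahead of the robot, y to its left, z up, the work surface at z = 0. Lengths are in mm, angles in rad, forces in N, time in s.
With the tool pointing down it reaches from about 300 to 875 mm from the base axis. Payload 6.4 kg.
Tool frame: the origin (TCP) lies midway between the tips of the shut fingers; the grasp point (between the pads) lies 19 mm behind it; z points along the fingers, y is the line along which they close (so a half turn about z gives the same grasp; the last joint's range is limited). The gripper opens to 88 mm and grips with 3 to 60 N. Pads are 18 mm wide; open, the fingers measure 123 mm over their backs; the gripper's body (75 mm by 187 mm) begins 45 mm behind the grasp point.
Start: joints at [1.064, 0.181, 1.607, -0, 1.354, -0.206], TCP at [170.352, 549.201, 238.714] pointing down, gripper open.
Joint ranges: [-2.99, 2.99], [-0.89, 2.07], [0.3, 2.58], [-1.14, 4.28], [0, 2.63], [-3.12, 3.12]. Speed limits (rad/s): [2.57, 2.57, 3.01, 3.14, 3.14, 3.14].

## Interface

Orientations are given as a unit quaternion [x, y, z, w].
In Python, from bench import r gives the robot as it stands.
- The arm moves only by the tool play_rows, never from a script. Its argument "steps" is a list that holds one entry, the list of rows, each a list of 7 numbers: the shift along the tool's x, y, z in units of 0.25 m (1.0 is 0.25 m), then the turn, a rotation vector about the tool's x, y, z in units of 1.5 rad (1.0 is 1.5 rad), then the finger opening in mm, from 0 to 88.1. In form: [[[x, y, z, wx, wy, wz, hand], ...]]. A call has 1 to 20 rows; each row is the pose to reach, as a shift and turn from the pose commanded when the call began, along the tool's axes at that moment; what a row does not reach only later rows make up. A row lasts 1/8 s, in which the tool goes at most 62.5 mm and 10.7 degrees, less where a joint would pass 70% of its speed; a pose out of reach is approached as far as the arm can. A call with a number of a shift or a turn outside -1 to 1 is refused whole. A call with a gripper value outside its range is refused whole. The fingers move at their own pace and stop on an object; "newtons" is the grip in N (left out, the last holds). Time passes only in rows, so rows that repeat a pose let the fingers close. It gives the time, the measured TCP pose, the force, the opening and the grip force at its end, in the units of the state.
- r.observe(): the state, without advancing time (a new reading comes with each control period).
- r.grab_frame(name): name is "scene" or "top" or "wrist"; returns the picture (400x640x3 uint8, red, green, blue); there is no depth.
- r.calibration(name): a dict with "fx", "fy", "cx", "cy" (pixels), "R" (3x3) and "t" (3): a world point X has camera coordinates R X + t. Camera axes: x right, y down, z forward; pixel columns grow to the right and rows downward; lengths in mm; the calibration is good to about 2 mm. A picture is of the moment at which its call begins: read the wrist's pose just before it. calibration takes no time and is no camera call; for the wrist camera it gives the pose at the moment of the call.
- r.finish_job(): hands the job in; it is judged then, once.
The state is a dict: "time_s": time; "joint_positions": joint angles; "qvel": joint speeds; "tau": joint torques, N m; "tool_pos": TCP position; "eef_rot": TCP orientation; "wrist_force": force on the tool from outside, world axes, zero at the start; "torque": the same for the moment, N m; "grip_width": opening from 0.0 (shut) to 1.0 (fully open); "grasp_force": force on a finger pad.
Only numpy, scipy, OpenCV 4.12 (cv2) and the standard library are available. Lean on these libraries where they do the work, as an engineer would, in place of code of your own. Each camera call takes 0.05 s, during which the arm holds its last target. There are 200 camera calls.

## Task

Check the three printed cases on the sloping stand one at a time, from the robot's left to its right: lift each lid by its tongue at least 30 degrees and see whether it swings freely, that is drops shut when let go. One of them has a stiff hinge: set that case down gently, flat on the floor of the ceramic tray, and as the sign of a reject let its stiff lid stand ajar there by itself, a finger's width or more at the tongue end. Leave the two free ones shut in their places on the stand, and do not disturb the lantern, the glass dome or the build plate.

Things in the scene. Friction and masses are not known exactly. Their poses are not given: they have to be found in the camera images.
- stand: Fixed dark hard silicone stand, 380 mm long (own y, to the robot's left), 110 deep (own x), 105 high at the back; its flat top slopes 25 degrees, low towards the robot (-x). A 10 mm lip along the low edge stops the cases sliding. Origin: centre of underside; the slope's middle is 80 mm above it. Cases sit about 125 mm apart along y, their own x pointing up the slope.
- tray: Fixed white ceramic tray, outside 210 x 180 mm (own x, y), walls 22 mm high and 8 mm thick, floor 8 mm thick. Origin: centre of its underside. Empty at the start.
- case_a: One of three loose, identical grey plastic hinged cases side by side on the stand: 96 mm long (own x), 60 wide (own y), 42 high: open box 30 mm high, walls 4 mm, and a 12 mm lid. 0.4 kg. Origin: centre of its underside. Own x runs from tongue end to hinge end; own z, out of the lid, leans 25 degrees from vertical towards the robot on the stand. Free and stiff ones look the same.
- lid_a (a joint): Lid angle of case_a, rad: 0 shut, 1.6 fully open. Hinge line parallel to the case's y at own x = +48 mm, z = +30 mm; the tongue end rises. A free lid takes about 0.3 N at the tongue and, on the stand, drops shut when let go at any angle; a stiff one takes about 0.9 N, stays at the angle where it is let go, in the tray too.
- tongue_a (a point): Grip point on the lid tongue of case_a, a flat bar 16 mm wide (case y), 10 mm thick, sticking out 34 mm beyond the case's low end at lid level. Moves with the lid; when shut it is at x = -66, y = 0, z = +36 mm in the case's frame. It can be pinched across its width; only the stand's lip is below it.
- case_b: One of three loose, identical grey plastic hinged cases side by side on the stand: 96 mm long (own x), 60 wide (own y), 42 high: open box 30 mm high, walls 4 mm, and a 12 mm lid. 0.4 kg. Origin: centre of its underside. Own x runs from tongue end to hinge end; own z, out of the lid, leans 25 degrees from vertical towards the robot on the stand. Free and stiff ones look the same.
- lid_b (a joint): Lid angle of case_b, rad: 0 shut, 1.6 fully open. Hinge line parallel to the case's y at own x = +48 mm, z = +30 mm; the tongue end rises. A free lid takes about 0.3 N at the tongue and, on the stand, drops shut when let go at any angle; a stiff one takes about 0.9 N, stays at the angle where it is let go, in the tray too.
- tongue_b (a point): Grip point on the lid tongue of case_b, a flat bar 16 mm wide (case y), 10 mm thick, sticking out 34 mm beyond the case's low end at lid level. Moves with the lid; when shut it is at x = -66, y = 0, z = +36 mm in the case's frame. It can be pinched across its width; only the stand's lip is below it.
- case_c: One of three loose, identical grey plastic hinged cases side by side on the stand: 96 mm long (own x), 60 wide (own y), 42 high: open box 30 mm high, walls 4 mm, and a 12 mm lid. 0.4 kg. Origin: centre of its underside. Own x runs from tongue end to hinge end; own z, out of the lid, leans 25 degrees from vertical towards the robot on the stand. Free and stiff ones look the same.
- lid_c (a joint): Lid angle of case_c, rad: 0 shut, 1.6 fully open. Hinge line parallel to the case's y at own x = +48 mm, z = +30 mm; the tongue end rises. A free lid takes about 0.3 N at the tongue and, on the stand, drops shut when let go at any angle; a stiff one takes about 0.9 N, stays at the angle where it is let go, in the tray too.
- tongue_c (a point): Grip point on the lid tongue of case_c, a flat bar 16 mm wide (case y), 10 mm thick, sticking out 34 mm beyond the case's low end at lid level. Moves with the lid; when shut it is at x = -66, y = 0, z = +36 mm in the case's frame. It can be pinched across its width; only the stand's lip is below it.
- lantern: Bystander: upright UV curing lantern, cylinder 116 mm across, 194 mm high. Origin: centre of underside.
- dome: Bystander: glass dome cover with a knob, 110 mm across, 132 mm high. Origin: centre of underside.
- build_plate: Bystander: aluminium printer build plate 130 x 85 x 12 mm with a block and knob on top, 52 mm high. Origin: centre of underside.
Not all that is in view belongs to the job. Leave any green look-alike of the case_a alone. Leave any pink or purple look-alike of the case_c alone.

How it is judged:
By the outcome, as a careful person would: the job done as asked, in the order asked, and still so for the second after the job is handed in, with the robot touching nothing.
It also fails if it takes over 72 s, if anything falls off the work surface, if the arm or the gripper's body presses on something with over 40 N, if the wrist force passes 120 N, or if a joint passes its speed limit or range.

## Working session

There is one attempt and no reset: what is moved stays moved. The work goes in short steps, Python scripts to look and compute and a tool call to move; the robot and the scene stay as the last step left them, time stands still between calls to the robot, and variables do not carry over. Pictures are saved under pics/ and viewed, at most 10 in all, crops included, and the job is handed in when it is done.

Besides the shell and the picture viewer there is one more tool, called as name([rows], argument=value, ...), one row to a line, values as JSON. play_rows: Moves the arm, as the interface text tells. Its arguments: {"type":"object","properties":{"steps":{"type":"array","items":{"type":"array","items":{"type":"array","items":{"type":"number"}}}},"newtons":{"type":"number"}},"required":["steps"]}

```bash
mkdir -p pics; ls; python3 - <<'E'
from bench import r
import cv2
for n in ("scene","top"):
    cv2.imwrite(f"pics/{n}0.png",r.grab_frame(n)[:,:,::-1]); c=r.calibration(n); print(n,c)
print(r.observe())
E
```

```text
pics
scene {'fx': 414.908522759931, 'fy': 414.908522759931, 'cx': 322.14512379305177, 'cy': 202.5732829237483, 'R': array([[-0.60198203,  0.79820063, -0.02221218],
       [ 0.42662797,  0.29798872, -0.85392699],
       [-0.67498608, -0.52352504, -0.51991857]]), 't': array([ 287.08410604, -134.41404894, 1696.5874235 ])}
top {'fx': 503.7083831640403, 'fy': 503.7083831640403, 'cx': 315.0609654072958, 'cy': 201.04515712436478, 'R': array([[-0.00264212, -0.99992608, -0.01186794],
       [-0.98063523,  0.00491484, -0.19578148],
       [ 0.19582534,  0.01112085, -0.98057573]]), 't': array([  50.53111597,  506.51535992, 1370.54844291])}
{'time_s': 0.1, 'joint_positions': array([ 1.06370826e+00,  1.81467314e-01,  1.60787846e+00, -1.04295778e-05,
        1.35379609e+00, -2.06303533e-01]), 'qvel': array([-0.0010519 , -0.00175078, -0.00261965, -0.00044301,  0.0017574 ,
       -0.00056357]), 'tau': array([-4.97919632e-05, -4.34818697e+01, -3.42696726e+01,  7.02557154e-02,
        3.41028592e-02,  1.64460658e-05]), 'tool_pos': array([170.11034442, 548.76921807, 237.91419329]), 'eef_rot': array([ 1.49824825e-01,  9.88712254e-01, -7.27626482e-04, -2.65705596e-04]), 'wrist_force': array([ 0.0909498 , -0.55096323,  0.12081793]), 'torque': array([-0.03767567,  0.06249878, -0.02714056]), 'grasp_force': 0.0, 'grip_width': 0.9992691580911315}
```

View pics/scene0.png

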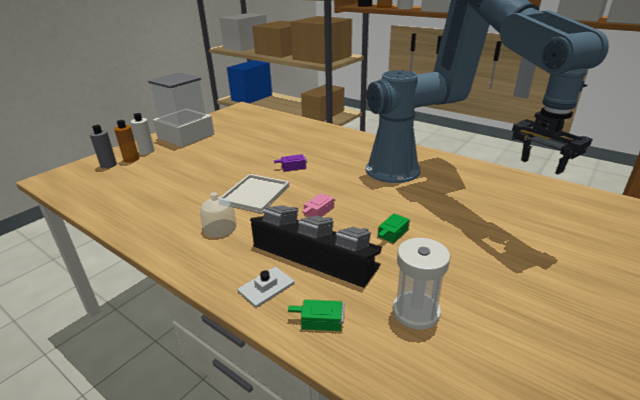

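View pics/top0.png

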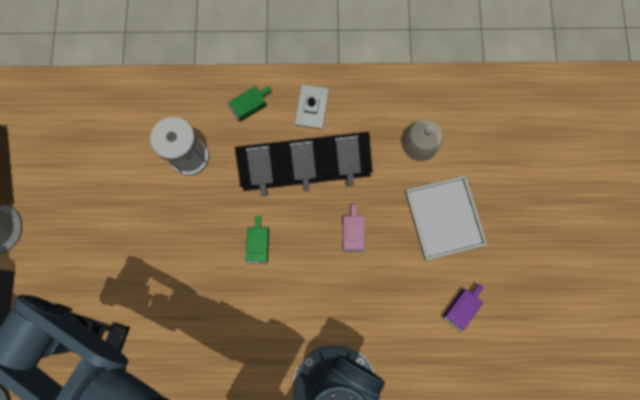

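```bash
cat > h.py <<'E'
import numpy as np, cv2
from bench import r
from scipy.spatial.transform import Rotation as R
def ray(c,px):
    d=c["R"].T@np.array([(px[0]-c["cx"])/c["fx"],(px[1]-c["cy"])/c["fy"],1.]); return -c["R"].T@c["t"],d
def onplane(c,px,p0,n):
    o,d=ray(c,px); return o+d*((np.asarray(p0)-o)@n)/(d@n)
def onz(c,px,z): return onplane(c,px,[0,0,z],np.array([0,0,1.]))
def proj(c,X):
    v=c["R"]@np.asarray(X)+c["t"]; return np.array([c["fx"]*v[0]/v[2]+c["cx"],c["fy"]*v[1]/v[2]+c["cy"]])
E
python3 - <<'E'
from h import *
im=cv2.imread("pics/top0.png"); c=r.calibration("top")
g=im.max(2); sat=g-im.min(2)
roi=np.zeros(g.shape,np.uint8); roi[120:205,225:385]=1
dark=((g<35)*roi).astype(np.uint8)
allm=((sat<30)&(g<140)).astype(np.uint8)*roi
ct=max(cv2.findContours(allm,cv2.RETR_EXTERNAL,cv2.CHAIN_APPROX_NONE)[0],key=cv2.contourArea)
print("stand",cv2.minAreaRect(ct),cv2.boxPoints(cv2.minAreaRect(ct)).tolist())
grey=((sat<30)&(g>=50)&(g<150)).astype(np.uint8)*roi
n,l,s,ce=cv2.connectedComponentsWithStats(grey)
for i in range(1,n):
    if s[i,4]>100:
        k=(l==i).astype(np.uint8); q=max(cv2.findContours(k,0,1)[0],key=cv2.contourArea); print(s[i],cv2.minAreaRect(q))
tr=np.zeros_like(roi); tr[170:265,400:490]=1
w=((sat<30)&(g>130)).astype(np.uint8)*tr
q=max(cv2.findContours(w,0,1)[0],key=cv2.contourArea); b=cv2.boxPoints(cv2.minAreaRect(q)); P=[onz(c,p,22) for p in b]
print("tray",np.round(P),np.mean(P,0),cv2.minAreaRect(q))
crop=cv2.resize(im[115:215,220:390],None,fx=4.5,fy=4.5,interpolation=cv2.INTER_CUBIC); cv2.imwrite("pics/crop1.png",crop)
E
```

```text
stand ((304.3322448730469, 164.7313690185547), (51.139896392822266, 133.63201904296875), 83.58121490478516) [[235.07650756835938, 146.79139709472656], [367.8708190917969, 131.85203552246094], [373.5879821777344, 182.6713409423828], [240.79367065429688, 197.61070251464844]]
[335 134  26  52 941] ((347.9603576660156, 159.6751708984375), (51.085548400878906, 23.289506912231445), 86.05481719970703)
[288 139  28  52 945] ((302.9769592285156, 164.8153839111328), (50.978275299072266, 23.814666748046875), 82.87498474121094)
[244 144  29  52 950] ((259.3899841308594, 169.72998046875), (51.33595657348633, 23.7587890625), 81.8698959350586)
tray [[ 545. -213.   22.]
 [ 595. -389.   22.]
 [ 385. -434.   22.]
 [ 338. -263.   22.]] [ 465.92617729 -324.36909371   22.        ] ((446.0472106933594, 216.91506958007812), (75.13621520996094, 62.499046325683594), 74.05460357666016)
```

View pics/crop1.png

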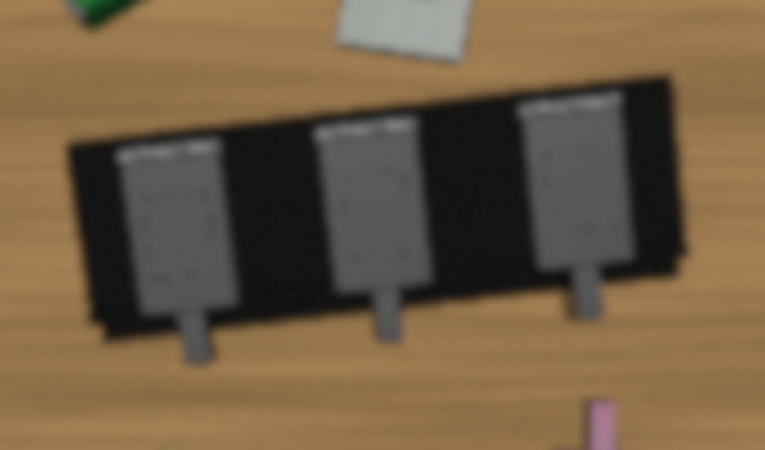

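```bash
python3 - <<'E'
from h import *
c=r.calibration("top")
P=lambda x,y:(x/4.5+220-.4,y/4.5+115-.4)
bl=onz(c,P(70,143),105.5);br=onz(c,P(670,76),105.5); v=bl-br; L=np.linalg.norm(v); v/=L
yaw=np.arctan2(-v[0],v[1]); X=np.array([np.cos(yaw),np.sin(yaw),0]); ctr=(bl+br)/2-55*X; ctr[2]=0
print("L",L,"yaw",yaw,"ctr",ctr)
s,k=np.sin(.4363),np.cos(.4363)
u=k*X+[0,0,s]; n=-s*X+[0,0,k]
A=ctr+[0,0,80]
for nm,tip,base,h in (("L",(198,362),(190,308),(170,150)),("M",(388,342),(383,288),(366,125)),("R",(590,318),(583,266),(572,105))):
    t,b,hh=[onplane(c,P(*q),A+n*zz,n) for q,zz in ((tip,36),(base,41.5),(h,42))]
    d=hh-t; d/=np.linalg.norm(d)
    f=lambda p:np.round([(p-A)@u,(p-A)@v],1)
    print(nm,"tip",t.round(),f(t),"base",f(b),"hinge",f(hh),"len",np.linalg.norm(hh-t))
E
```

```text
L 372.7556834126396 yaw 0.10972143942292271 ctr [617.22819216  78.01641935   0.        ]
L tip [519. 191.  80.] [-77.8 123. ] base [-42.6 122.9] hinge [ 54.7 122. ] len 132.63379338372843
M tip [531.  74.  79.] [-78.7   5.3] base [-43.6   4.6] hinge [56.5  3.6] len 135.37680687115147
R tip [545. -51.  80.] [ -78.  -120.2] base [ -43.9 -118.4] hinge [  54.7 -120.7] len 132.79904075748664
```

```bash
cat >> h.py <<'E'
yaw=.11; ctr=np.array([617.,78.,0]); S={'L':123.5,'M':4.5,'R':-120.}; U0=4.5   # case origin along slope
def frame(yaw): return np.array([np.cos(yaw),np.sin(yaw),0]),np.array([-np.sin(yaw),np.cos(yaw),0])
def tool(yaw,lean):
    X,Y=frame(yaw); z=-(np.cos(lean)*np.array([0,0,1])-np.sin(lean)*X); return np.c_[np.cross(Y,z),Y,z]
def cp(name,p,u0=None,dv=0):   # case frame point -> world on stand
    X,Y=frame(yaw); s,k=np.sin(.4363),np.cos(.4363); u=k*X+[0,0,s]; n=-s*X+[0,0,k]
    return ctr+[0,0,80]+u*(p[0]+(U0 if u0 is None else u0))+Y*(p[1]+S[name]+dv)+n*p[2]
def lidpt(phi,x=-66.,z=36.):  # tongue in case frame with lid at phi
    d=np.array([x-48,z-30]); c,s=np.cos(phi),np.sin(phi)   # -x -> +z
    return [48+c*d[0]+s*d[1],0,30-s*d[0]+c*d[1]]
def row(grasp,Rt,back=19.,start=None):   # move so that the grasp point is at 'grasp'
    if start is None:
        o=r.observe(); start=(o["tool_pos"],R.from_quat(o["eef_rot"]).as_matrix())
    tcp=np.asarray(grasp)+back*Rt[:,2]
    return np.round(np.r_[start[1].T@(tcp-start[0])/250,R.from_matrix(start[1].T@Rt).as_rotvec()/1.5],3).tolist(),tcp.round(),(tcp,Rt)
E
python3 - <<'E'
from h import *
c=r.calibration("top")
print("lantern",onz(c,(190,158),0),onz(c,(173,137),194),"dome",onz(c,(422,140),66))
Rt=tool(yaw,.35)
g=cp('L',lidpt(0)); print("tongue",g)
a=row([340,380,230],Rt); print(a[:2])
b=row(g-60*Rt[:,2],Rt,start=a[2]); print(b[:2])
E
```

```text
lantern [649.56069835 421.87274371   0.        ] [650.01659578 416.63333301 194.        ] dome [ 679.52576712 -256.94310698   66.        ]
tongue [532.91923476 192.96459119  86.63834991]
([-0.873, -0.433, 0.103, -0.049, -0.23, -0.271], array([346., 381., 212.]))
([-0.447, -0.828, 0.534, 0.0, 0.0, 0.0], array([519., 191., 125.]))
```

play_rows([
  [[-0.44,-0.22,0.05,-0.025,-0.115,-0.135,44],[-0.873,-0.433,0.103,-0.049,-0.23,-0.271,44],[-0.873,-0.433,0.103,-0.049,-0.23,-0.271,44],[-0.873,-0.433,0.103,-0.049,-0.23,-0.271,44],[-0.873,-0.433,0.103,-0.049,-0.23,-0.271,44],[-0.873,-0.433,0.103,-0.049,-0.23,-0.271,44],[-0.873,-0.433,0.103,-0.049,-0.23,-0.271,44]],
], newtons=4)

```text
time_s: 0.98
tool_pos: [346.0, 382.2, 213.1]
eef_rot: [-0.055, 0.983, 0.011, 0.174]
wrist_force: [0.9, 0.3, -1.2]
grip_width: 0.498
grasp_force: 0.0
```

play_rows([
  [[-0.447,-0.828,0.534,0,0,0,44],[-0.447,-0.828,0.534,0,0,0,44],[-0.447,-0.828,0.534,0,0,0,44],[-0.447,-0.828,0.534,0,0,0,44],[-0.447,-0.828,0.534,0,0,0,44],[-0.447,-0.828,0.534,0,0,0,44],[-0.447,-0.828,0.534,0,0,0,44]],
])

```text
time_s: 1.85
tool_pos: [518.7, 193.6, 125.7]
eef_rot: [-0.055, 0.983, 0.011, 0.174]
wrist_force: [0.4, 1.2, 0.1]
grip_width: 0.501
grasp_force: 0.0
```

```bash
python3 - <<'E'
from h import *
Rt=tool(yaw,.35); g=cp('L',lidpt(0))
print(row(g-60*Rt[:,2],Rt)[0])
cv2.imwrite("pics/w1.png",r.grab_frame("wrist")[:,:,::-1]); c=r.calibration("wrist")
for n in "LM":
  for p in ((-82,0,36),(-66,0,36),(-48,30,42),(-48,-30,42),(48,30,42),(48,-30,42)): print(n,p,proj(c,cp(n,p)).round())
o=r.observe(); T=R.from_quat(o["eef_rot"]).as_matrix(); print("tip",proj(c,o["tool_pos"]))
E
```

```text
[0.001, -0.009, 0.002, 0.002, 0.0, 0.001]
L (-82, 0, 36) [316. 199.]
L (-66, 0, 36) [316. 221.]
L (-48, 30, 42) [357. 247.]
L (-48, -30, 42) [274. 247.]
L (48, 30, 42) [354. 361.]
L (48, -30, 42) [278. 361.]
M (-82, 0, 36) [150. 199.]
M (-66, 0, 36) [153. 221.]
M (-48, 30, 42) [193. 247.]
M (-48, -30, 42) [109. 247.]
M (48, 30, 42) [204. 361.]
M (48, -30, 42) [128. 361.]
tip [319.62412394 247.66103412]
```

View pics/w1.png

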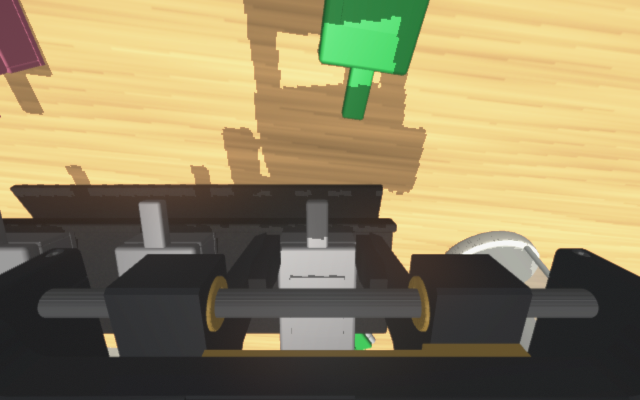

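```bash
python3 - <<'E'
from h import *
g=cp('L',lidpt(0)); R0=tool(yaw,.35); st=(g+19*R0[:,2],R0)
for k in range(1,9):
    ph=.085*k; print(row(cp('L',lidpt(ph)),tool(yaw,.35-ph),start=st)[0])
print("next case", row(cp('M',lidpt(0)),R0,start=st)[0],row(cp('R',lidpt(0)),R0,start=(cp('M',lidpt(0))+19*R0[:,2],R0))[0])
E
```

```text
[0.006, 0.0, -0.039, 0.0, 0.057, -0.0]
[0.009, -0.0, -0.079, -0.0, 0.113, -0.0]
[0.008, -0.0, -0.118, -0.0, 0.17, -0.0]
[0.004, -0.0, -0.157, -0.0, 0.227, -0.0]
[-0.003, -0.0, -0.196, -0.0, 0.283, -0.0]
[-0.013, -0.0, -0.234, -0.0, 0.34, 0.0]
[-0.027, -0.0, -0.272, -0.0, 0.397, -0.0]
[-0.044, -0.0, -0.307, 0.0, 0.453, 0.0]
next case [0.0, -0.476, -0.0, 0.0, 0.0, 0.0] [-0.0, -0.498, 0.0, 0.0, 0.0, 0.0]
```

play_rows([
  [[0,-0.009,0.12,0,0,0,44],[0,-0.009,0.24,0,0,0,44],[0,-0.009,0.24,0,0,0,44],[0,-0.009,0.24,0,0,0,0],[0,-0.009,0.24,0,0,0,0],[0,-0.009,0.24,0,0,0,0],[0,-0.009,0.24,0,0,0,0],[0,-0.009,0.24,0,0,0,0]],
], newtons=4)

```text
time_s: 2.9
tool_pos: [540.8, 193.0, 70.6]
eef_rot: [-0.054, 0.983, 0.011, 0.175]
wrist_force: [-1.8, 5.8, 5.1]
grip_width: 0.18
grasp_force: 4.0
```

play_rows([
  [[0.006,0,-0.039,0,0.057,0,0],[0.009,0,-0.079,0,0.113,0,0],[0.008,0,-0.118,0,0.17,0,0],[0.004,0,-0.157,0,0.227,0,0],[-0.003,0,-0.196,0,0.283,0,0],[-0.013,0,-0.234,0,0.34,0,0],[-0.027,0,-0.272,0,0.397,0,0],[-0.044,0,-0.307,0,0.453,0,0],[-0.044,0,-0.307,0,0.453,0,0],[-0.044,0,-0.307,0,0.453,0,0]],
])

```text
time_s: 4.15
tool_pos: [524.4, 190.2, 144.6]
eef_rot: [-0.054, 0.985, -0.008, -0.163]
wrist_force: [2.6, 0.8, -1.2]
grip_width: 0.179
grasp_force: 4.0
```

```bash
cat > snap.py <<'E'
import sys; from h import *
o=r.observe(); print(o["time_s"],o["wrist_force"].round(1),o["tool_pos"].round(1),o["grip_width"])
for n in ("wrist","scene"): cv2.imwrite(f"pics/{sys.argv[1]}_{n}.png",r.grab_frame(n)[:,:,::-1])
E
python3 snap.py Lup
```

```text
4.15 [ 2.6  0.8 -1.2] [524.4 190.2 144.6] 0.17907220020174927
```

play_rows([
  [[0,0,0,0,0,0,44],[0,0,0,0,0,0,44],[0,0,0,0,0,0,44],[0,0,0,0,0,0,44],[0,0,0,0,0,0,44],[0,0,0,0,0,0,44],[0,0,0,0,0,0,44],[0,0,0,0,0,0,44]],
])

```text
time_s: 5.25
tool_pos: [524.1, 190.3, 145.1]
eef_rot: [-0.054, 0.985, -0.008, -0.164]
wrist_force: [-0.7, 0.3, 1.0]
grip_width: 0.495
grasp_force: 0.0
```

```bash
python3 snap.py Lrel; python3 - <<'E'
import cv2,numpy as np
a=[cv2.imread(f"pics/{n}_wrist.png")[100:,130:510] for n in("Lup","Lrel")]; b=[cv2.resize(cv2.imread(f"pics/{n}_scene.png")[190:270,230:400],None,fx=2.235,fy=2.235) for n in("Lup","Lrel")]
cv2.imwrite("pics/cmpL.png",np.vstack([np.hstack(a),np.hstack(b)]))
E
```

```text
5.25 [-0.7  0.3  1. ] [524.1 190.3 145.1] 0.4948665353110327
```

View pics/cmpL.png

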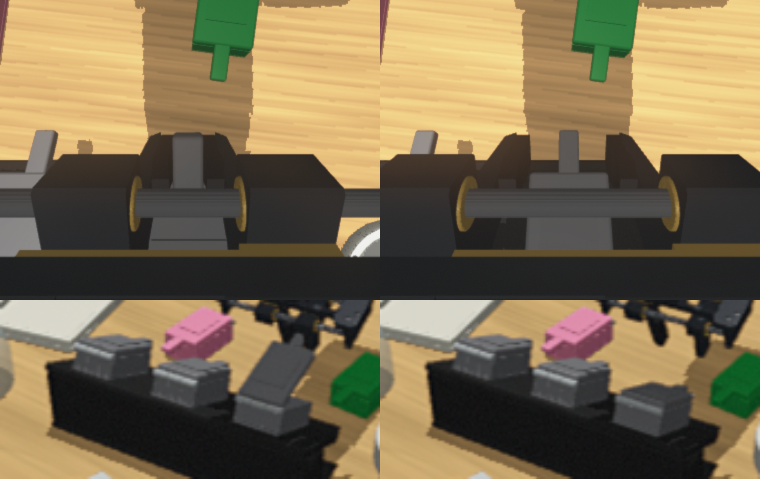

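```bash
python3 - <<'E'
from h import *
R0=tool(yaw,.35); g=cp('M',lidpt(0))
mid=(cp('L',lidpt(.68))+g)/2+[0,0,60]
print(row(mid,tool(yaw,0))[0]);print(row(g-60*R0[:,2],R0)[0]);print(row(g,R0,back=14)[0])
E
```

```text
[-0.001, -0.231, -0.088, 0.001, -0.219, 0.0]
[-0.006, -0.47, 0.081, 0.001, -0.453, 0.0]
[-0.144, -0.47, 0.253, 0.001, -0.453, 0.0]
```

play_rows([
  [[0,-0.23,-0.088,0,-0.11,0,44],[0,-0.4,-0.03,0,-0.25,0,44],[-0.006,-0.47,0.06,0,-0.4,0,44],[-0.006,-0.47,0.081,0,-0.453,0,44],[-0.006,-0.47,0.081,0,-0.453,0,44],[-0.08,-0.47,0.17,0,-0.453,0,44],[-0.144,-0.47,0.253,0,-0.453,0,44],[-0.144,-0.47,0.253,0,-0.453,0,44],[-0.144,-0.47,0.253,0,-0.453,0,44]],
])

```text
time_s: 6.48
tool_pos: [551.8, 75.3, 74.5]
eef_rot: [-0.054, 0.983, 0.01, 0.174]
wrist_force: [0.6, 0.8, -1.1]
grip_width: 0.496
grasp_force: 0.0
```

```bash
python3 - <<'E'
from h import *
print(row(cp('M',lidpt(0)),tool(yaw,.35),back=14)[0],r.observe()["wrist_force"])
E
```

```text
[0.006, -0.0, 0.002, 0.001, 0.0, 0.0] [ 0.56542578  0.76382348 -1.05703977]
```

play_rows([
  [[0,0,0,0,0,0,0],[0,0,0,0,0,0,0],[0,0,0,0,0,0,0],[0,0,0,0,0,0,0],[0,0,0,0,0,0,0]],
])

```text
time_s: 7.1
tool_pos: [550.8, 75.5, 73.9]
eef_rot: [-0.054, 0.983, 0.011, 0.174]
wrist_force: [-1.8, 4.4, 5.3]
grip_width: 0.183
grasp_force: 4.0
```

play_rows([
  [[0.006,0,-0.039,0,0.057,0,0],[0.009,0,-0.079,0,0.113,0,0],[0.008,0,-0.118,0,0.17,0,0],[0.004,0,-0.157,0,0.227,0,0],[-0.003,0,-0.196,0,0.283,0,0],[-0.013,0,-0.234,0,0.34,0,0],[-0.027,0,-0.272,0,0.397,0,0],[-0.044,0,-0.307,0,0.453,0,0],[-0.044,0,-0.307,0,0.453,0,0],[-0.044,0,-0.307,0,0.453,0,0]],
])

```text
time_s: 8.35
tool_pos: [534.7, 73.1, 148.5]
eef_rot: [-0.054, 0.985, -0.008, -0.163]
wrist_force: [2.4, 0.6, -1.1]
grip_width: 0.183
grasp_force: 4.0
```

```bash
python3 snap.py Mup
```

```text
8.35 [ 2.4  0.6 -1.1] [534.7  73.1 148.5] 0.18253069611525755
```

play_rows([
  [[0,0,0,0,0,0,44],[0,0,0,0,0,0,44],[0,0,0,0,0,0,44],[0,0,0,0,0,0,44],[0,0,0,0,0,0,44],[0,0,0,0,0,0,44],[0,0,0,0,0,0,44],[0,0,0,0,0,0,44]],
])

```text
time_s: 9.45
tool_pos: [534.7, 73.3, 149.3]
eef_rot: [-0.054, 0.985, -0.008, -0.164]
wrist_force: [-0.1, 0.3, 1.3]
grip_width: 0.504
grasp_force: 0.0
```

```bash
python3 snap.py Mrel; python3 - <<'E'
import cv2,numpy as np
a=[cv2.imread(f"pics/{n}_wrist.png")[100:,130:510] for n in("Mup","Mrel")]; b=[cv2.resize(cv2.imread(f"pics/{n}_scene.png")[190:270,230:400],None,fx=2.235,fy=2.235) for n in("Mup","Mrel")]
cv2.imwrite("pics/cmpM.png",np.vstack([np.hstack(a),np.hstack(b)]))
E
```

```text
9.45 [-0.1  0.3  1.3] [534.7  73.3 149.3] 0.5039421254804686
```

View pics/cmpM.png

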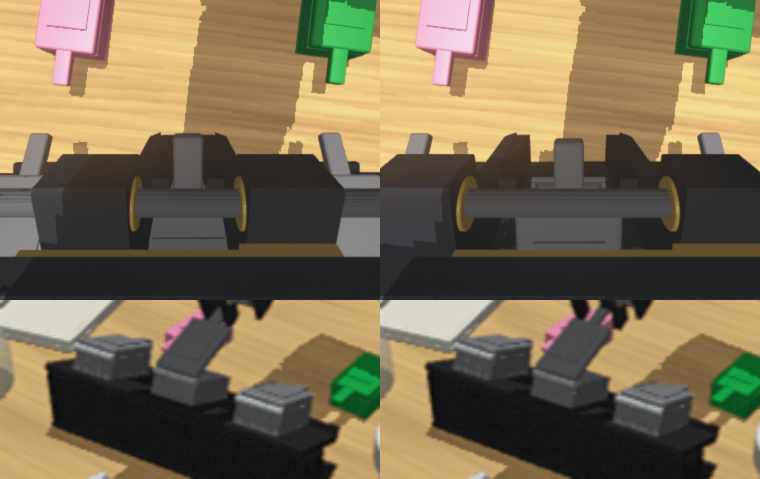

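```bash
python3 - <<'E'
from h import *
a=cv2.imread("pics/Mrel_wrist.png").astype(int); b=r.grab_frame("wrist")[:,:,::-1].astype(int); print("change",(abs(a-b).max(2)>25).sum())
o=r.observe(); st=(cp('M',lidpt(.68))+14*tool(yaw,-.33)[:,2],tool(yaw,-.33)); print(st[0],o["tool_pos"])
for k in range(7,-1,-1):
    ph=.085*k; print(row(cp('M',lidpt(ph)),tool(yaw,.35-ph),back=14,start=st)[0])
E
```

```text
change 1
[538.16621992  73.82050109 149.46130603] [534.69360017  73.29697557 149.27624725]
[-0.008, 0.0, 0.038, -0.0, -0.057, 0.0]
[-0.019, -0.0, 0.076, -0.0, -0.113, 0.0]
[-0.033, 0.0, 0.113, -0.0, -0.17, -0.0]
[-0.05, -0.0, 0.148, -0.0, -0.227, 0.0]
[-0.07, 0.0, 0.182, -0.0, -0.283, -0.0]
[-0.093, 0.0, 0.214, -0.0, -0.34, 0.0]
[-0.118, 0.0, 0.244, -0.0, -0.397, 0.0]
[-0.146, 0.0, 0.271, -0.0, -0.453, 0.0]
```

play_rows([
  [[0,0,0,0,0,0,0],[0,0,0,0,0,0,0],[0,0,0,0,0,0,0],[0,0,0,0,0,0,0],[-0.008,0,0.038,0,-0.057,0,0],[-0.019,0,0.076,0,-0.113,0,0],[-0.033,0,0.113,0,-0.17,0,0],[-0.05,0,0.148,0,-0.227,0,0],[-0.07,0,0.182,0,-0.283,0,0],[-0.093,0,0.214,0,-0.34,0,0],[-0.118,0,0.244,0,-0.397,0,0],[-0.146,0,0.273,0,-0.453,0,0],[-0.146,0,0.273,0,-0.453,0,0],[-0.146,0,0.273,0,-0.453,0,0],[-0.146,0,0.273,0,-0.453,0,44],[-0.146,0,0.273,0,-0.453,0,44],[-0.146,0,0.273,0,-0.453,0,44],[-0.146,0,0.273,0,-0.453,0,44]],
])

```text
time_s: 11.85
tool_pos: [547.4, 74.7, 73.2]
eef_rot: [-0.054, 0.983, 0.01, 0.174]
wrist_force: [0.2, 0.2, 0.4]
grip_width: 0.495
grasp_force: 0.0
```

```bash
python3 - <<'E'
from h import *
R0=tool(yaw,.35); g=cp('R',lidpt(0))
print(row(cp('M',lidpt(0))-60*R0[:,2],R0,back=14)[0]);print(row(g-60*R0[:,2],R0,back=14)[0]);print(row(g,R0,back=14)[0])
c=r.calibration("wrist"); im=r.grab_frame("wrist")[:,:,::-1]; cv2.imwrite("pics/Mshut_wrist.png",im); cv2.imwrite("pics/Mshut_scene.png",r.grab_frame("scene")[:,:,::-1])
a=cv2.imread("pics/Lup_scene.png").astype(int);b=cv2.imread("pics/Mshut_scene.png").astype(int);d=abs(a-b).max(2)[190:270,230:400]
x0,y0=proj(r.calibration("scene"),cp('M',(0,0,30))).astype(int); print(x0,y0,(abs(a-b).max(2)[y0-15:y0+15,x0-15:x0+15]>25).sum())
E
```

```text
[-0.013, 0.001, -0.237, 0.001, 0.001, -0.0]
[-0.014, -0.497, -0.237, 0.001, 0.001, -0.0]
[-0.013, -0.498, 0.003, 0.001, 0.001, -0.0]
316 222 95
```

play_rows([
  [[-0.013,0,-0.12,0,0,0,44],[-0.013,0,-0.237,0,0,0,44],[-0.013,-0.2,-0.237,0,0,0,44],[-0.013,-0.4,-0.237,0,0,0,44],[-0.013,-0.498,-0.237,0,0,0,44],[-0.013,-0.498,-0.237,0,0,0,44],[-0.013,-0.498,-0.12,0,0,0,44],[-0.013,-0.498,0.003,0,0,0,44],[-0.013,-0.498,0.003,0,0,0,44],[-0.013,-0.498,0.003,0,0,0,0],[-0.013,-0.498,0.003,0,0,0,0],[-0.013,-0.498,0.003,0,0,0,0],[-0.013,-0.498,0.003,0,0,0,0],[-0.013,-0.498,0.003,0,0,0,0]],
])

```text
time_s: 13.7
tool_pos: [564.5, -48.2, 74.0]
eef_rot: [-0.054, 0.983, 0.011, 0.175]
wrist_force: [-1.2, 5.3, 6.4]
grip_width: 0.177
grasp_force: 4.0
```

play_rows([
  [[0.006,0,-0.039,0,0.057,0,0],[0.009,0,-0.079,0,0.113,0,0],[0.008,0,-0.118,0,0.17,0,0],[0.004,0,-0.157,0,0.227,0,0],[-0.003,0,-0.196,0,0.283,0,0],[-0.013,0,-0.234,0,0.34,0,0],[-0.027,0,-0.272,0,0.397,0,0],[-0.044,0,-0.307,0,0.453,0,0],[-0.044,0,-0.307,0,0.453,0,0],[-0.044,0,-0.307,0,0.453,0,0]],
])

```text
time_s: 14.95
tool_pos: [548.1, -50.5, 148.4]
eef_rot: [-0.054, 0.985, -0.008, -0.163]
wrist_force: [2.1, 0.3, -0.4]
grip_width: 0.18
grasp_force: 4.0
```

```bash
python3 snap.py Rup
```

```text
14.95 [ 2.1  0.3 -0.4] [548.1 -50.5 148.4] 0.1804983960410175
```

play_rows([
  [[0,0,0,0,0,0,44],[0,0,0,0,0,0,44],[0,0,0,0,0,0,44],[0,0,0,0,0,0,44],[0,0,0,0,0,0,44],[0,0,0,0,0,0,44],[0,0,0,0,0,0,44],[0,0,0,0,0,0,44]],
])

```text
time_s: 16.05
tool_pos: [548.2, -50.5, 149.0]
eef_rot: [-0.054, 0.985, -0.008, -0.164]
wrist_force: [0.9, 0.0, 0.7]
grip_width: 0.501
grasp_force: 0.0
```

```bash
python3 snap.py Rrel; python3 - <<'E'
import cv2,numpy as np
a=[cv2.imread(f"pics/{n}_wrist.png")[100:,130:510] for n in("Rup","Rrel")]; b=[cv2.resize(cv2.imread(f"pics/{n}_scene.png")[190:270,230:400],None,fx=2.235,fy=2.235) for n in("Rup","Rrel")]
cv2.imwrite("pics/cmpR.png",np.vstack([np.hstack(a),np.hstack(b)]))
E
```

```text
16.05 [0.9 0.  0.7] [548.2 -50.5 149. ] 0.5013685243675073
```

View pics/cmpR.png

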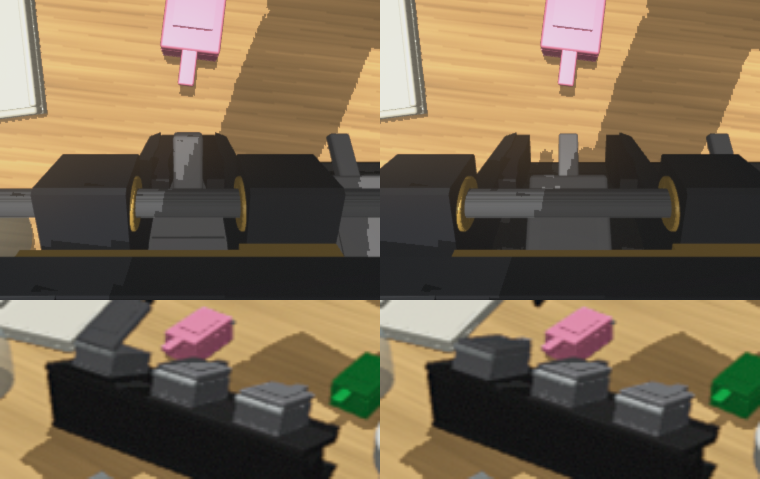

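```bash
python3 - <<'E'
from h import *
Rn=tool(yaw,.4363); g=cp('M',(0,0,24))
up=cp('M',(-60,-60,160))
print(row(up,tool(yaw,.1))[0]); h=row(cp('M',(0,0,110)),Rn); print(h[:2])
print(row(g,Rn,start=h[2])[0])
E
```

```text
[0.17, 0.259, -0.084, 0.001, -0.286, 0.0]
([-0.163, 0.499, -0.12, 0.001, -0.51, 0.0], array([582.,  79., 164.]))
[0.0, 0.0, 0.344, 0.0, 0.0, 0.0]
```

play_rows([
  [[0.08,0.05,-0.12,0,-0.1,0,44],[0.17,0.2,-0.12,0,-0.22,0,88],[0.1,0.35,-0.12,0,-0.34,0,88],[0,0.45,-0.12,0,-0.46,0,88],[-0.163,0.499,-0.12,0,-0.51,0,88],[-0.163,0.499,-0.12,0,-0.51,0,88],[-0.163,0.499,-0.12,0,-0.51,0,88],[-0.163,0.499,-0.12,0,-0.51,0,88]],
])

```text
time_s: 17.15
tool_pos: [582.7, 78.3, 165.0]
eef_rot: [-0.053, 0.975, 0.012, 0.216]
wrist_force: [1.1, 0.4, -0.1]
grip_width: 0.998
grasp_force: 0.0
```

```bash
python3 - <<'E'
from h import *
print(row(cp('M',(0,0,24)),tool(yaw,.4363))[0], r.observe()["grip_width"])
im=r.grab_frame("wrist")[:,:,::-1].copy(); c=r.calibration("wrist")
for p in ((-82,0,36),(-48,30,42),(-48,-30,42),(0,30,42),(0,-30,42)): cv2.circle(im,tuple(int(q) for q in proj(c,cp('M',p))),3,(0,0,255),-1)
cv2.imwrite("pics/w2.png",im)
E
```

```text
[0.002, 0.001, 0.346, 0.001, -0.0, -0.001] 0.9982809127132243
```

View pics/w2.png

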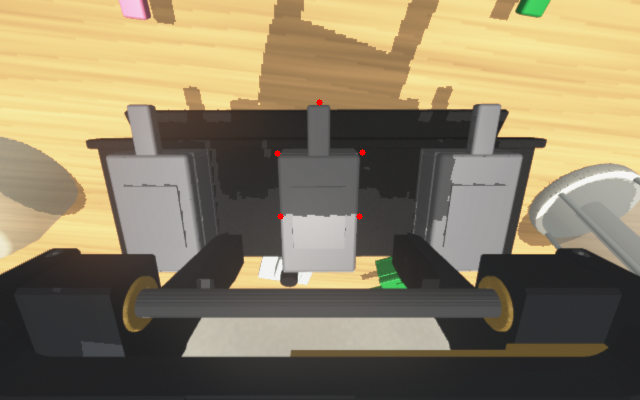

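play_rows([
  [[0,0,0.12,0,0,0,88],[0,0,0.24,0,0,0,88],[0,0,0.31,0,0,0,88],[0,0,0.344,0,0,0,88],[0,0,0.344,0,0,0,88],[0,0,0.344,0,0,0,45],[0,0,0.344,0,0,0,45],[0,0,0.344,0,0,0,45],[0,0,0.344,0,0,0,45],[0,0,0.344,0,0,0,45]],
], newtons=25)

```text
time_s: 18.45
tool_pos: [618.7, 83.0, 87.1]
eef_rot: [-0.054, 0.975, 0.013, 0.216]
wrist_force: [-4.5, 0.3, 5.5]
grip_width: 0.677
grasp_force: 25.0
```

```bash
python3 - <<'E'
from h import *
o=r.observe(); print(o["tool_pos"],o["wrist_force"],o["grip_width"]*88.1,o["grasp_force"])
st=(o["tool_pos"],R.from_quat(o["eef_rot"]).as_matrix())
ty=.237; T=np.array([466.,-324.4,0]); X,Y=frame(ty); Rd=tool(ty,0)
c0=T+14*X           # case centre; tongue end to -x
a=row(cp('M',(0,0,24+60)),tool(yaw,.4363),start=st); print("lift",a[0])
b=row([510,0,220],tool(.17,.1),start=a[2]); print("b",b[:2])
d=row(c0+[0,0,130],Rd,start=b[2]); print("d",d[:2])
e=row(c0+[0,0,8.7+24],Rd,start=d[2]); print("e",e[:2])
E
```

```text
[618.68628731  82.95239725  87.06726933] [-4.48306238  0.26519031  5.4614984 ] 59.653996978976416 24.99807417858392
lift [0.002, -0.001, -0.238, 0.001, 0.0, -0.0]
b ([0.223, -0.281, -0.37, -0.011, 0.224, -0.039], array([512.,   0., 201.]))
d ([0.379, -1.245, 0.324, -0.002, 0.067, -0.045], array([ 480., -321.,  111.]))
e ([0.0, 0.0, 0.389, 0.0, 0.0, 0.0], array([ 480., -321.,   14.]))
```

play_rows([
  [[0,0,-0.06,0,0,0,45],[0,0,-0.15,0,0,0,45],[0,0,-0.238,0,0,0,45],[0,0,-0.238,0,0,0,45],[0.1,-0.1,-0.4,0,0.05,-0.01,45],[0.17,-0.2,-0.55,-0.005,0.13,-0.02,45],[0.225,-0.282,-0.608,-0.01,0.22,-0.039,45],[0.225,-0.282,-0.608,-0.01,0.224,-0.039,45],[0.225,-0.282,-0.608,-0.01,0.224,-0.039,45]],
])

```text
time_s: 19.58
tool_pos: [511.4, 0.7, 198.5]
eef_rot: [-0.085, 0.995, 0.005, 0.049]
wrist_force: [0.1, 0.8, -4.6]
grip_width: 0.678
grasp_force: 25.0
```

```bash
python3 - <<'E'
from h import *
o=r.observe(); print(o["grip_width"]*88.1,o["grasp_force"])
ty=.237; T=np.array([466.,-324.4,0]); X,Y=frame(ty); Rd=tool(ty,0); c0=T+14*X
b=row([500,-170,200],tool(.2,.05)); print("b",b[:2])
d=row(c0+[0,0,130],Rd,start=b[2]); print("d",d[:2])
E
```

```text
59.73330783649265 24.999089632183313
b ([0.163, -0.665, 0.053, -0.0, 0.033, -0.02], array([ 501., -170.,  181.]))
d ([0.218, -0.576, 0.27, -0.001, 0.033, -0.025], array([ 480., -321.,  111.]))
```

play_rows([
  [[0.05,-0.2,0.02,0,0.01,0,45],[0.1,-0.4,0.04,0,0.02,-0.01,45],[0.163,-0.6,0.053,0,0.033,-0.02,45],[0.163,-0.665,0.053,0,0.033,-0.02,45],[0.163,-0.665,0.053,0,0.033,-0.02,45]],
])

```text
time_s: 20.2
tool_pos: [501.2, -170.2, 182.0]
eef_rot: [-0.099, 0.995, 0.002, 0.025]
wrist_force: [0.4, 0.8, -4.3]
grip_width: 0.679
grasp_force: 25.0
```

play_rows([
  [[0.08,-0.2,0.05,0,0.01,-0.01,45],[0.15,-0.4,0.12,0,0.02,-0.02,45],[0.218,-0.54,0.2,0,0.033,-0.025,45],[0.218,-0.576,0.27,0,0.033,-0.025,45],[0.218,-0.576,0.27,0,0.033,-0.025,45],[0.218,-0.576,0.27,0,0.033,-0.025,45]],
])

```text
time_s: 20.95
tool_pos: [480.6, -320.2, 113.5]
eef_rot: [-0.119, 0.993, -0.001, 0.001]
wrist_force: [0.2, -0.6, -4.7]
grip_width: 0.68
grasp_force: 25.0
```

```bash
python3 - <<'E'
from h import *
ty=.237; T=np.array([466.,-324.4,0]); X,Y=frame(ty); Rd=tool(ty,0); c0=T+14*X
o=r.observe(); print(o["grip_width"]*88.1,o["grasp_force"])
print(row(c0+[0,0,24+8],Rd)[:2])
im=r.grab_frame("wrist")[:,:,::-1].copy(); c=r.calibration("wrist")
for x in (-105,105):
  for y in (-90,90): cv2.circle(im,tuple(int(q) for q in proj(c,T+x*X+y*Y+[0,0,22])),4,(0,0,255),-1)
s=cv2.resize(r.grab_frame("scene")[130:290,190:400,::-1],None,fx=2,fy=2)
out=np.zeros((400,960,3),np.uint8)
out=np.hstack([cv2.resize(im,(460,288)),cv2.copyMakeBorder(s[:288],0,0,0,0,0)[:, :340]]); cv2.imwrite("pics/w3.png",out)
E
```

```text
59.94370375515442 24.999114177189767
([0.005, -0.002, 0.402, -0.002, 0.001, 0.002], array([ 480., -321.,   13.]))
```

View pics/w3.png

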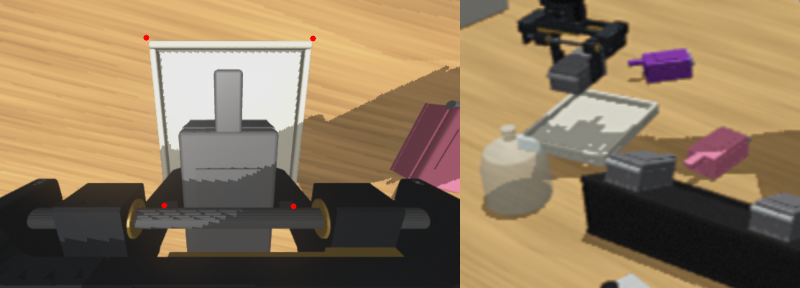

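play_rows([
  [[0,0,0.12,0,0,0,45],[0,0,0.24,0,0,0,45],[0,0,0.31,0,0,0,45],[0,0,0.35,0,0,0,45],[0,0,0.37,0,0,0,45],[0,0,0.38,0,0,0,45],[0,0,0.38,0,0,0,45]],
])

```text
time_s: 21.92
tool_pos: [480.4, -322.4, 18.7]
eef_rot: [-0.119, 0.993, -0.002, 0.001]
wrist_force: [0.5, -0.2, -4.4]
grip_width: 0.676
grasp_force: 25.0
```

play_rows([
  [[0,0,0.004,0,0,0,45],[0,0,0.008,0,0,0,45],[0,0,0.012,0,0,0,45],[0,0,0.014,0,0,0,45]],
])

```text
time_s: 22.42
tool_pos: [480.6, -322.3, 15.7]
eef_rot: [-0.119, 0.993, -0.002, 0.001]
wrist_force: [-1.8, 2.8, 8.1]
grip_width: 0.677
grasp_force: 25.0
```

play_rows([
  [[0,0,0,0,0,0,88],[0,0,0,0,0,0,88],[0,0,0,0,0,0,88],[0,0,0,0,0,0,88],[0,0,-0.12,0,0,0,88],[0,0,-0.24,0,0,0,88],[0,0,-0.4,0,0,0,88],[0.15,0,-0.48,0,0,0,60],[0.26,0,-0.48,0,0,0,44],[0.26,0,-0.48,0,0,0,44],[0.26,0,-0.48,0,0,0,44]],
], newtons=4)

```text
time_s: 23.8
tool_pos: [417.2, -337.1, 134.6]
eef_rot: [-0.118, 0.993, -0.001, 0.001]
wrist_force: [0.7, -0.5, 0.0]
grip_width: 0.565
grasp_force: 0.0
```

```bash
python3 - <<'E'
from h import *
o=r.observe(); print(o["tool_pos"],o["grip_width"])
im=r.grab_frame("wrist")[:,:,::-1].copy(); c=r.calibration("wrist")
X,Y=frame(.237); C=np.array([480.5,-322.3,8.])
for p in ((-82,0,36),(-66,0,36),(-48,30,42),(-48,-30,42),(48,30,42),(48,-30,42)):
    q=proj(c,C+p[0]*X+p[1]*Y+[0,0,p[2]]); print(p,q.round()); cv2.circle(im,tuple(int(t) for t in q),3,(0,0,255),-1)
cv2.imwrite("pics/w4.png",im)
E
```

```text
[ 417.19354056 -337.08392664  134.55120148] 0.564637635843375
(-82, 0, 36) [319. 183.]
(-66, 0, 36) [319. 200.]
(-48, 30, 42) [352. 221.]
(-48, -30, 42) [285. 221.]
(48, 30, 42) [348. 311.]
(48, -30, 42) [288. 311.]
```

View pics/w4.png

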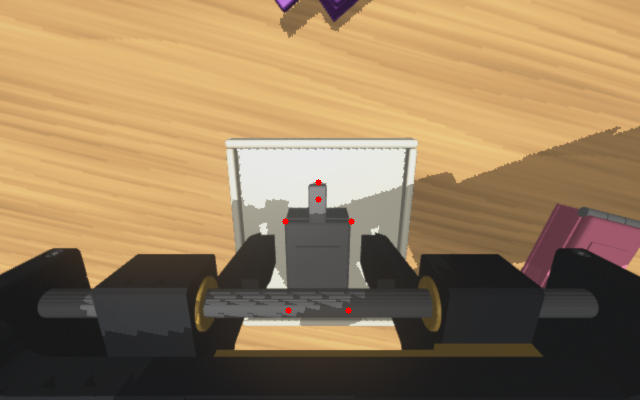

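```bash
python3 - <<'E'
from h import *
X,Y=frame(.237); C=np.array([482,-322.,8.])
W=lambda p:C+p[0]*X+p[1]*Y+[0,0,p[2]]
R0=tool(.237,.2)
h=row(W(lidpt(0))-50*R0[:,2],R0,back=16); print(h[0]); print(row(W(lidpt(0)),R0,back=16)[0])
st=(W(lidpt(0))+16*R0[:,2],R0); print(st[0])
for k in range(1,8):
    ph=k*.5/7; print(row(W(lidpt(ph)),tool(.237,.2-ph),back=16,start=st)[0])
E
```

```text
[0.026, -0.002, 0.228, -0.002, -0.133, 0.001]
[-0.014, -0.002, 0.424, -0.002, -0.133, 0.001]
[ 420.93477101 -336.74965676   28.31893475]
[-0.005, -0.0, -0.031, 0.0, 0.048, 0.0]
[-0.012, -0.0, -0.062, 0.0, 0.095, -0.0]
[-0.021, -0.0, -0.093, 0.0, 0.143, 0.0]
[-0.032, -0.0, -0.123, 0.0, 0.19, 0.0]
[-0.045, -0.0, -0.151, -0.0, 0.238, 0.0]
[-0.061, -0.0, -0.179, 0.0, 0.286, -0.0]
[-0.078, -0.0, -0.206, 0.0, 0.333, 0.0]
```

play_rows([
  [[0.026,-0.002,0.12,-0.002,-0.08,0,44],[0.026,-0.002,0.228,-0.002,-0.133,0,44],[0.026,-0.002,0.228,-0.002,-0.133,0,44],[0.01,-0.002,0.33,-0.002,-0.133,0,44],[-0.014,-0.002,0.424,-0.002,-0.133,0,44],[-0.014,-0.002,0.424,-0.002,-0.133,0,44],[-0.014,-0.002,0.424,-0.002,-0.133,0,44],[-0.014,-0.002,0.424,-0.002,-0.133,0,0],[-0.014,-0.002,0.424,-0.002,-0.133,0,0],[-0.014,-0.002,0.424,-0.002,-0.133,0,0],[-0.014,-0.002,0.424,-0.002,-0.133,0,0],[-0.014,-0.002,0.424,-0.002,-0.133,0,0]],
])

```text
time_s: 25.35
tool_pos: [420.4, -337.2, 28.7]
eef_rot: [-0.118, 0.988, 0.012, 0.099]
wrist_force: [-0.6, -0.6, 1.0]
grip_width: 0.177
grasp_force: 4.0
```

play_rows([
  [[-0.005,0,-0.031,0,0.048,0,0],[-0.012,0,-0.062,0,0.095,0,0],[-0.021,0,-0.093,0,0.143,0,0],[-0.032,0,-0.123,0,0.19,0,0],[-0.045,0,-0.151,0,0.238,0,0],[-0.061,0,-0.179,0,0.286,0,0],[-0.078,0,-0.206,0,0.333,0,0],[-0.078,0,-0.206,0,0.333,0,0],[-0.078,0,-0.206,0,0.333,0,0],[-0.078,0,-0.206,0,0.333,0,0]],
])

```text
time_s: 26.6
tool_pos: [429.0, -334.9, 82.6]
eef_rot: [-0.117, 0.982, -0.017, -0.147]
wrist_force: [1.8, 0.4, -2.5]
grip_width: 0.18
grasp_force: 4.0
```

play_rows([
  [[0,0,0,0,0,0,44],[0,0,0,0,0,0,44],[0,0,0,0,0,0,44],[0,0,0,0,0,0,44],[0,0,-0.1,0,0,0,44],[0,0,-0.25,0,0,0,44],[0,0,-0.45,0,0,0,44],[0,0,-0.6,0,0,0,44],[0,0,-0.6,0,0,0,44],[0,0,-0.6,0,0,0,44],[0,0,-0.6,0,0,0,44],[0,0,-0.6,0,0,0,44]],
])

```text
time_s: 28.1
tool_pos: [471.3, -324.3, 224.9]
eef_rot: [-0.117, 0.982, -0.017, -0.149]
wrist_force: [-0.1, -0.4, -0.2]
grip_width: 0.495
grasp_force: 0.0
```

```bash
python3 - <<'E'
from h import *
s=r.grab_frame("scene")[130:340,190:460,::-1]; t=r.grab_frame("top")[70:280,130:510,::-1]
cv2.imwrite("pics/fin.png",np.vstack([cv2.resize(s,(400,311)),cv2.resize(t,(400,221))]) if 0 else np.hstack([cv2.resize(s,(386,300)),cv2.resize(t,(414,300))]))
E
```

```text
(no output)
```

View pics/fin.png

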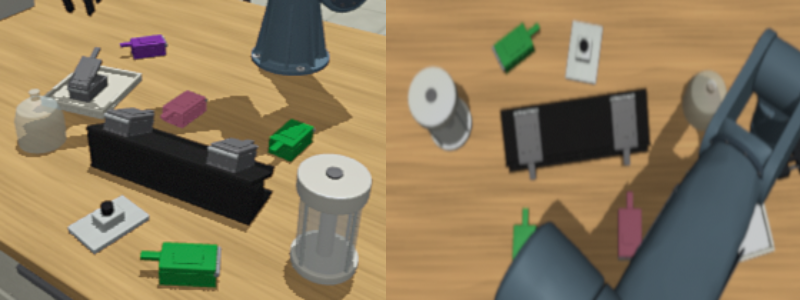

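The scene view shows the middle case flat in the tray with its lid standing ajar, and the left and right cases shut on the stand. The lantern, dome and plate have not moved.

```bash
python3 -c "
from bench import r
print(r.finish_job())"
```

```text
the job is handed in; nothing more can be done
None
```

The job is handed in: the left and right cases swung free and are shut on the stand, and the stiff middle one is flat in the tray with its lid left ajar at about 28 degrees as moved (not measured after release); the arm finished at about 28 s, but I viewed 11 pictures, one over the limit of 10.

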